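Close up the cell test jig

TASK

Close up the cell test jig: with a light push, tip the brittle graphite plate that stands on edge in the jig's recess so that it lies flat on the recess floor, put the loose handled cover on over it and let go, then swing the wire clamp down over the cover and press its crossbar until you feel the cover come down solid on the jig's stop screws, so that it stays clamped tight. Do not ram the plate or go on forcing the clamp once it is solid, and leave the other things on the bench where they are.

Things in the scene. Friction and masses are not known exactly. Their poses are not given: they have to be found in the camera images.
- jig_rim (a point): The jig: an open aluminium box fixed to the bench, 120 (x) by 148 mm (y) outside, walls 8 mm, recess 104 by 132 mm. The point is the middle of its open top, level with the rim, 56 mm above the bench; x points from the side facing the robot to the hinge side, z up. Two clamp hinge posts, 94 mm high above the bench, stand at x +80, y +/-63 mm.
- platen_top (a point): Middle of the recess floor's upper face: a steel platen on springs, 19 mm below the rim at rest. The weight of plate and cover does not sink it; pressing the cover down takes some 6 N to begin with and 1.2 N more per mm. On the rim's long-end walls (jig y +/-70 mm) stand four 8 mm stop screws for the cover's flange, reset for each cell: 0 to 6 mm above the rim, by an amount that is not told.
- plate_center (a point): Graphite flow plate, 80 x 120 x 14 mm, about 0.25 kg, loose; the point is its centre. Own x is through the thickness, y along the 120 mm edge, z along the 80 mm height as it stands at the start: upright on a long edge on the recess floor, close to the wall facing the robot, its face square to the jig's x, 61 mm of it above the rim.
- plate_edge (a point): Middle of the plate's upper long edge as it stands at the start. Pushed here away from the robot (jig +x) by about 15 mm, the plate tips past its balance and falls flat over the recess, where it fits with play.
- cover_grip (a point): Middle of the bar of the black bridge handle on the loose cover (about 0.55 kg): bar 80 mm long along x, 14 mm wide, 16 mm high, 20 mm free height below it. The point is 50 mm above the cover's underside and 37 mm above its flange's underside. The flange is an aluminium plate 116 (x) by 148 (y) by 10 mm.
- cover_block (a point): Centre of the graphite block under the cover's flange, 92 (x) by 122 (y) by 13 mm, on which the cover rests on the bench. It goes into the recess with 6 and 5 mm play each side, long side along the jig's y, either way round. Laid on the flat plate, the flange stays about 8 mm above the rim, clear of the stop screws, until it is clamped.
- bail_bar (a point): Middle of the crossbar of the wire clamp: a U of 12 mm round steel bar, two arms 180 mm long 100 mm apart (one each side of the cover's handle), joined by this straight crossbar, which runs along the jig's y. A rubber pad under each arm, 80 mm from the hinge, bears on the cover.
- bail_hinge (a point): Point on the clamp's hinge axis, fixed to the jig 80 mm behind its centre, 80 mm above the bench; the hinge axis runs along this point's y, and the crossbar circles it at a radius of 180 mm.
- bail (a joint): Angle of the wire clamp in rad: 0 with the arms level towards the robot, 1.57 upright, where it starts. Stiff hinge (10 N at the crossbar moves it) that stays where it is left, also against the springs. Pads meet the unclamped cover at about 0.1; from there up to 17 N at the crossbar, until the cover comes up solid on its stop screws, anywhere from 0.075 to 0. 25 N then clamps it tight.
- meter: Bystander: yellow hand-held meter lying flat, 190 x 95 x 40 mm; origin under its centre.
- flowmeter: Bystander: white gas flow meter on a steel foot, 85 x 34 mm, 87 mm high; origin under its centre.
- fitting: Bystander: steel pipe fitting standing up, 32 mm across, 50 mm high; origin under its centre.
- wrench: Bystander: wrench lying flat, 170 mm long.
- spare: Bystander: small graphite plate lying flat, 90 x 60 x 10 mm; origin under its centre.
- pot: Bystander: open steel cup, 90 mm across, 70 mm high; origin under its centre.
There are look-alikes about, which are no part of the job. Leave any orange look-alike of the part that bears plate_center alone.

How it is judged:
By the outcome, as a careful person would: the job done as asked, in the order asked, and still so for the second after the job is handed in, with the robot touching nothing.
It also fails if it takes over 72 s, if anything falls off the work surface, if the arm or the gripper's body presses on something with over 40 N, if the wrist force passes 120 N, or if a joint passes its speed limit or range.

ROBOT

A 6-joint arm with a two-finger parallel gripper is mounted at the origin on the work surface. World frame = base frame: x ahead of the robot, y to its left, z up, the work surface at z = 0. Lengths are in m, angles in degrees, forces in N, time in s.
With the tool pointing down it reaches from about 0.4 to 0.825 m from the base axis. Payload 7 kg.
Tool frame: the origin (TCP) lies midway between the tips of the shut fingers; the grasp point (between the pads) lies 19 mm behind it; z points along the fingers, y is the direction in which the jaws open and shut (so a half turn about z gives the same grasp; the last joint's range is limited). The gripper opens to 88 mm and grips with 3 to 60 N. Pads are 19 mm wide; open, the fingers measure 130 mm over their backs; the gripper's body (78 mm by 193 mm) begins 47 mm behind the grasp point.
Start: joints at [-50.758, 20.546, 0.682, 0, -70.136, -16.507], TCP at [0.261, -0.623, 0.227] pointing down, gripper open.
Joint ranges: [-176.03, 176.03], [-82.01, 121.73], [-58.28, 71.71], [-173.87, 95.51], [-174.79, -0.11], [-173.66, 173.66]. Speed limits (degrees/s): [136.94, 136.94, 172.46, 180, 180, 180].

INTERFACE

Orientations are given as [roll, pitch, yaw] about the fixed x, y, z axes, in that order (R = Rz(yaw) Ry(pitch) Rx(roll)).
In Python, from plant import ctrl gives the robot as it stands. The module is installed in compiled form; this text tells all that it offers.
- The arm moves only by the tool arm_command, never from a script. Its argument "targets" is a list that holds one entry, the list of rows, each a list of 7 numbers: the turn, a rotation vector about the world's x, y, z in rad, then the shift along the world's x, y, z in cm, then the opening, from 0 (shut) to 1 (fully open). A call has 1 to 8 rows; each row is the pose to reach, as a shift and turn from the pose commanded when the call began; what a row does not reach only later rows make up. A row lasts 1/12 s, in which the tool goes at most 41.7 mm and 7.16 degrees, less where a joint would pass 70% of its speed; a pose out of reach is approached as far as the arm can. A call with a gripper value outside its range is refused whole. The fingers move at their own pace and stop on an object; the grip force is fixed at half the most. Time passes only in rows, so rows that repeat a pose let the fingers close. It gives the time, the measured TCP pose, the force and the opening at its end, in the units of the state.
- ctrl.get_obs(): the state, without advancing time (a new reading comes with each control period).
- ctrl.snapshot(name): name is "scene" or "top" or "wrist"; returns the picture (400x640x3 uint8, blue, green, red); there is no depth.
- ctrl.camera_model(name): a dict with "K" (3x3 intrinsics, pixels), "xyz" and "rotation" of the camera in the world. Camera axes: x right, y up, looking along -z (the intrinsics and any distortion apply to the point x, -y, -z); pixel columns grow to the right and rows downward; lengths in m; the calibration is good to about 2 mm. A picture is of the moment at which its call begins: read the wrist's pose just before it. camera_model takes no time and is no camera call; for the wrist camera it gives the pose at the moment of the call.
- ctrl.close_job(): hands the job in, once; it reports no verdict.
The state is a dict: "clock": time; "joint_pos": joint angles; "qvel": joint speeds; "tau": joint torques, N m; "tool_pos": TCP position; "orientation": TCP orientation; "force": force on the tool from outside, world axes, zero at the start; "moment": the same for the moment, N m; "opening": finger opening in m.
Only numpy, scipy, OpenCV 4.12 (cv2) and the standard library are available. Lean on these libraries where they do the work, as an engineer would, in place of code of your own. Each camera call takes 0.05 s, during which the arm holds its last target. There are 200 camera calls.

## Working session

There is one attempt and no reset: what is moved stays moved. The work goes in short steps, Python scripts to look and compute and a tool call to move; the robot and the scene stay as the last step left them, time stands still between calls to the robot, and variables do not carry over. Pictures are saved under pics/ and viewed, about 8 in all and at most 12, crops included, and the job is handed in when it is done.

Besides the shell and the picture viewer there is one more tool, called after "Request:" as name(argument=value, ...), one argument or row to a line, values as JSON. arm_command: Moves the arm, as the interface text tells. Its arguments: {"type":"object","properties":{"targets":{"type":"array","items":{"type":"array","items":{"type":"array","items":{"type":"number"}}}}},"required":["targets"]}

```bash
mkdir -p pics
cat > h.py <<'E'
import numpy as np, cv2
from plant import ctrl
def pix2ray(cam,u,v):
    K=np.array(cam["K"]);R=np.array(cam["rotation"])
    if R.shape!=(3,3):
        from scipy.spatial.transform import Rotation as Ro; R=Ro.from_euler('xyz',R,degrees=True).as_matrix()
    d=np.linalg.inv(K)@[u,v,1]; d=R@np.array([d[0],-d[1],-d[2]]); return np.array(cam["xyz"]),d
def onz(cam,u,v,z):
    o,d=pix2ray(cam,u,v); return o+d*(z-o[2])/d[2]
def proj(cam,p):
    K=np.array(cam["K"]);R=np.array(cam["rotation"])
    if R.shape!=(3,3):
        from scipy.spatial.transform import Rotation as Ro; R=Ro.from_euler('xyz',R,degrees=True).as_matrix()
    q=R.T@(np.array(p)-np.array(cam["xyz"])); w=K@[q[0],-q[1],-q[2]]; return w[:2]/w[2]
E
python3 - <<'E'
from h import *
for n in ("scene","top"):
    c=ctrl.camera_model(n); print(n,c); cv2.imwrite(f"pics/{n}0.png",ctrl.snapshot(n))
print(ctrl.get_obs())
E
```

```text
scene {'K': array([[413.8764239 ,   0.        , 319.11478246],
       [  0.        , 413.8764239 , 203.82341421],
       [  0.        ,   0.        ,   1.        ]]), 'xyz': array([ 1.20235935, -0.09722566,  1.16606377]), 'rotation': array([3.26519587e+01, 6.38346357e-02, 8.62943636e+01])}
top {'K': array([[517.56156443,   0.        , 316.64714027],
       [  0.        , 517.56156443, 194.65991702],
       [  0.        ,   0.        ,   1.        ]]), 'xyz': array([ 0.37929196, -0.06664513,  1.75259374]), 'rotation': array([  4.4090214 ,   0.8831487 , -89.61112553])}
{'clock': 0.1, 'joint_pos': array([-5.07577728e+01,  2.05876255e+01,  6.39673480e-01, -1.43514207e-02,
       -7.01351669e+01, -1.65067141e+01]), 'qvel': array([-0.02200535, -0.16193099,  0.12994294, -0.06998662,  0.00217019,
        0.06598645]), 'tau': array([-2.99257845e-04, -5.84163916e+01,  2.93750685e+01,  7.01546252e+00,
        1.01826258e-02, -7.49711035e-05]), 'tool_pos': array([ 0.26066889, -0.62218339,  0.22572863]), 'orientation': array([ 1.79916473e+02, -1.06821693e-02, -1.57269366e+02]), 'force': array([ 0.56185856, -0.91348539, -0.53522051]), 'moment': array([-0.01965055, -0.00011816,  0.04123104]), 'opening': 0.08770274893158282}
```

View pics/scene0.png

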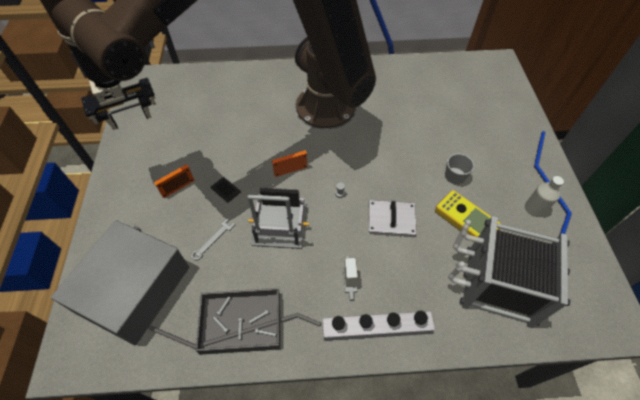

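View pics/top0.png

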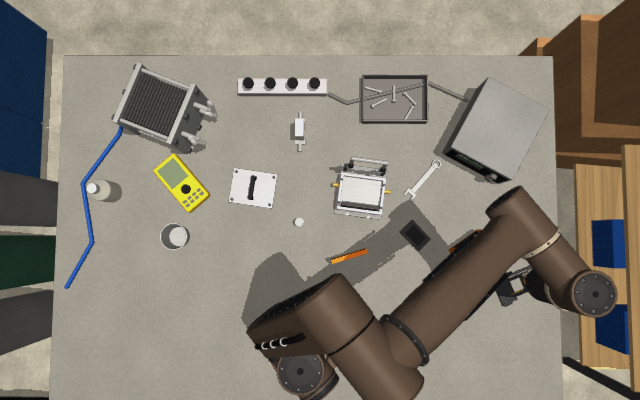

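The scene view shows the jig at (280,215), the cover at (393,217), and orange look-alikes at (174,180) and (290,162). In the top view the jig is at (361,195) and the cover at (252,188). I'll enlarge both.

Run:
```python
from h import *
t=cv2.imread("pics/top0.png");s=cv2.imread("pics/scene0.png")
a=cv2.resize(t[145:230,220:410],None,fx=4,fy=4,interpolation=cv2.INTER_CUBIC)[:, :760]
b=cv2.resize(s[175:255,235:425],None,fx=4,fy=4,interpolation=cv2.INTER_CUBIC)
b=b[:260]
cv2.imwrite("pics/c1.png",np.vstack([a,b])); print(a.shape,b.shape)
```

```text
(340, 760, 3) (260, 760, 3)
```

View pics/c1.png

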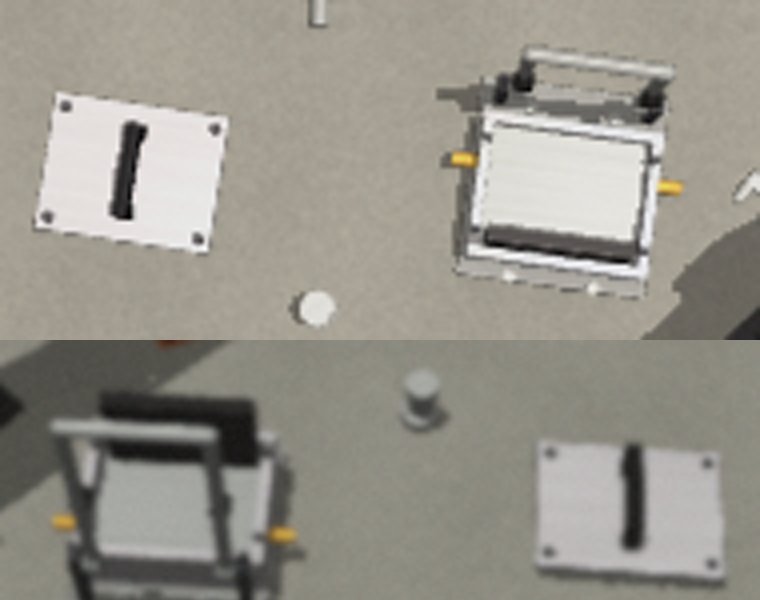

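Run:
```python
from h import *
t=ctrl.camera_model("top"); s=ctrl.camera_model("scene")
T=lambda u,v,z: onz(t,220+(u-1.5)/4,145+(v-1.5)/4,z)
S=lambda u,v,z: onz(s,235+(u-1.5)/4,175+(v-340-1.5)/4,z)
def rep(n,P):
    P=np.array(P);print(n,"c",P.mean(0).round(4),"sides",np.linalg.norm(np.roll(P,-1,0)-P,axis=1).round(3),
     "yaw",[round(float(np.degrees(np.arctan2(*(d[1::-1])))),1) for d in np.roll(P,-1,0)-P])
rep("cover top",[T(*p,.023) for p in [(57,94),(228,118),(208,252),(36,230)]])
rep("cover scn",[S(*p,.023) for p in [(540,440),(721,456),(722,578),(537,570)]])
rep("handle top",[T(*p,.058) for p in [(136,123),(122,218)]])
rep("handle scn",[S(*p,.058) for p in [(633,447),(633,549)]])
rep("rim top",[T(*p,.056) for p in [(486,107),(664,124),(650,276),(468,254)]])
rep("recess top",[T(*p,.056) for p in [(496,120),(652,142)]])
rep("plate top",[T(*p,.117) for p in [(486,225),(636,247),(632,262),(485,243)]])
rep("plate scn",[S(*p,.117) for p in [(103,392),(253,402)]])
rep("bail top",[T(*p,.266) for p in [(525,50),(672,72)]])
rep("bail scn",[S(*p,.266) for p in [(54,428),(215,434)]])
```

```text
cover top c [0.5339 0.1762 0.023 ] sides [0.146 0.114 0.146 0.116] yaw [-97.7, 172.3, 83.1, -7.7]
cover scn c [0.5368 0.1796 0.023 ] sides [0.148 0.114 0.145 0.123] yaw [80.2, -10.4, -96.6, 171.4]
handle top c [0.5331 0.1739 0.058 ] sides [0.079 0.079] yaw [172.6, -7.4]
handle scn c [0.5461 0.1754 0.058 ] sides [0.094 0.094] yaw [-9.2, 170.8]
rim top c [ 0.5191 -0.1864  0.056 ] sides [0.147 0.126 0.15  0.122] yaw [-95.2, 174.6, 83.4, -6.8]
recess top c [ 0.5679 -0.1922  0.056 ] sides [0.129 0.129] yaw [-97.8, 82.2]
plate top c [ 0.4711 -0.1764  0.117 ] sides [0.12  0.012 0.117 0.014] yaw [-98.0, 165.0, 83.0, -3.0]
plate scn c [ 0.4688 -0.1745  0.117 ] sides [0.116 0.116] yaw [81.6, -98.4]
bail top c [ 0.5955 -0.1943  0.266 ] sides [0.107 0.107] yaw [-98.3, 81.7]
bail scn c [ 0.5981 -0.1922  0.266 ] sides [0.105 0.105] yaw [83.7, -96.3]
```

Jig centre is about (0.517,-0.184) with yaw about -7.7°. The plate's upper edge is at (0.470,-0.176) and the cover grip at (0.535,0.176), same yaw. All agree with the given sizes. Next I move to behind the plate with the gripper shut.

Request:
arm_command(
  targets=[
    [[0,0,-0.1,2,5,0,0],[0,0,-0.2,3.5,9,0,0],[0,0,-0.3,5,13,0,0],[0,0,-0.4,6.5,17,0,0],[0,0,-0.5,8,21,0,0],[0,0,-0.531,9.5,25,0,0],[0,0,-0.531,11,29,0,0],[0,0,-0.531,12.5,32.5,0,0]],
  ],
)

```text
clock: 0.77
tool_pos: [0.38, -0.3093, 0.2264]
orientation: [180.0, -0.0, 172.3]
force: [1.8, 0.2, 0.4]
opening: 0.0399
```

Request:
arm_command(
  targets=[
    [[0,0,0,1.5,3.5,0,0],[0,0,0,3,7,0,0],[0,0,0,4,10,0,0],[0,0,0,4.9,12.6,0,0],[0,0,0,4.9,12.6,0,0],[0,0,0,4.9,12.6,0,0],[0,0,0,4.9,12.6,0,0]],
  ],
)

```text
clock: 1.35
tool_pos: [0.429, -0.1853, 0.2264]
orientation: [-180.0, -0.0, 172.4]
force: [0.3, -0.3, -0.8]
opening: 0.0008
```

Run:
```python
from h import *
o=ctrl.get_obs();c=ctrl.camera_model("wrist");print(o["tool_pos"],o["orientation"],o["joint_pos"],o["force"],c)
w=ctrl.snapshot("wrist");cv2.imwrite("pics/w1.png",w)
```

```text
[ 0.42898957 -0.18529446  0.22641107] [-1.79998721e+02 -2.52420480e-02  1.72357959e+02] [ 8.69585531e-01  5.83395583e-01 -2.44142426e+01 -2.72584929e-03
 -6.50275152e+01 -9.85104745e+01] [ 0.27505845 -0.29904421 -0.83934037] {'K': array([[333.9279773 ,   0.        , 317.9322471 ],
       [  0.        , 333.9279773 , 198.87383613],
       [  0.        ,   0.        ,   1.        ]]), 'xyz': array([ 0.36123968, -0.17701231,  0.38572843]), 'rotation': array([-1.46539947e+01, -3.92236567e-02,  8.23696155e+01])}
```

View pics/w1.png

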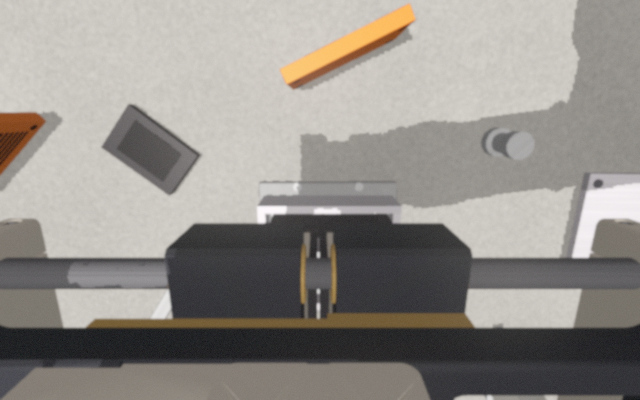

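The wrist view shows the jig's near foot at (330,190), about 1 cm to +y of the tool, as I computed. I'll go down behind the plate's upper edge.

Request:
arm_command(
  targets=[
    [[0,0,0,0.4,1.3,-3,0],[0,0,0,0.4,1.3,-6,0],[0,0,0,0.4,1.3,-9,0],[0,0,0,0.4,1.3,-11.5,0],[0,0,0,0.4,1.3,-12.1,0],[0,0,0,0.4,1.3,-12.1,0]],
  ],
)

```text
clock: 1.9
tool_pos: [0.4316, -0.1733, 0.1041]
orientation: [-180.0, -0.2, 172.2]
force: [0.8, -0.1, 0.7]
opening: 0.0003
```

Request:
arm_command(
  targets=[
    [[0,0,0,0.3,-0.04,0,0],[0,0,0,0.6,-0.08,0,0],[0,0,0,0.9,-0.12,0,0],[0,0,0,1.1,-0.15,0,0],[0,0,0,1.3,-0.17,0,0],[0,0,0,1.5,-0.2,0,0],[0,0,0,1.7,-0.23,0,0],[0,0,0,1.9,-0.26,0,0]],
  ],
)

```text
clock: 2.57
tool_pos: [0.4524, -0.1749, 0.1057]
orientation: [180.0, 0.0, 172.3]
force: [-0.0, -0.7, -0.0]
opening: 0.0002
```

Request:
arm_command(
  targets=[
    [[0,0,0,0.2,-0.03,0,0],[0,0,0,0.4,-0.05,0,0],[0,0,0,0.6,-0.08,0,0],[0,0,0,0.8,-0.11,0,0]],
  ],
)

```text
clock: 2.9
tool_pos: [0.4603, -0.176, 0.1055]
orientation: [-180.0, -0.0, 172.3]
force: [-0.2, -0.1, -0.6]
opening: 0.0002
```

Request:
arm_command(
  targets=[
    [[0,0,0,0.2,-0.03,0,0],[0,0,0,0.4,-0.05,0,0],[0,0,0,0.6,-0.08,0,0],[0,0,0,0.8,-0.11,0,0],[0,0,0,1.0,-0.14,0,0],[0,0,0,1.2,-0.16,0,0],[0,0,0,1.4,-0.19,0,0],[0,0,0,1.6,-0.21,0,0]],
  ],
)

```text
clock: 3.57
tool_pos: [0.4764, -0.1781, 0.1056]
orientation: [180.0, -0.0, 172.3]
force: [0.2, 0.2, 0.8]
opening: 0.0002
```

Run:
```python
from h import *
s=ctrl.snapshot("scene");t=ctrl.snapshot("top");w=ctrl.snapshot("wrist")
a=cv2.resize(s[150:270,220:360],None,fx=2.8,fy=2.8,interpolation=3);b=cv2.resize(t[130:250,300:440],None,fx=2.8,fy=2.8,interpolation=3)
cv2.imwrite("pics/p1.png",np.hstack([a,b]))
```

```text
(no output)
```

View pics/p1.png

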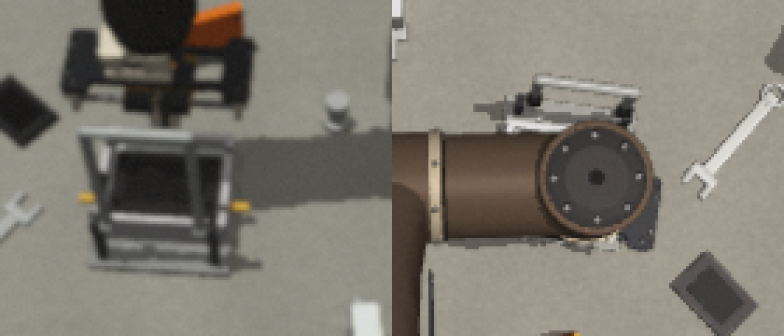

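The plate is down flat and dark in the recess, inside the clamp frame at (165,180) in the left crop. Now I lift, open the gripper and go to the cover.

Request:
arm_command(
  targets=[
    [[0,0,0,-0.5,0,4,0],[0,0,0,-0.5,0.5,8,0.2],[0,0,0,0,4,10,0.5],[0,0,0,0.7,8,10,1],[0,0,0,1.4,12,10,1],[0,0,0,2.1,16,10,1],[0,0,0,2.8,20,10,1],[0,0,0,3.5,24,10,1]],
  ],
)

```text
clock: 4.38
tool_pos: [0.5109, 0.0638, 0.206]
orientation: [180.0, 0.0, 172.3]
force: [1.1, -0.7, 0.5]
opening: 0.0418
```

Request:
arm_command(
  targets=[
    [[0,0,0,0.7,4,0,1],[0,0,0,1.4,7,0,1],[0,0,0,2,9.5,0,1],[0,0,0,2.3,11.3,0,1],[0,0,0,2.3,11.3,0,1],[0,0,0,2.3,11.3,0,1]],
  ],
)

```text
clock: 4.88
tool_pos: [0.5339, 0.1753, 0.2051]
orientation: [-180.0, -0.0, 172.4]
force: [0.3, -1.0, -0.6]
opening: 0.0813
```

Run:
```python
from h import *
o=ctrl.get_obs();t=ctrl.camera_model("top");c=ctrl.camera_model("wrist");print(o["tool_pos"],o["orientation"],o["joint_pos"],c["xyz"])
T=ctrl.snapshot("top")[140:235,300:420]; W=ctrl.snapshot("wrist");np.save("tw.npy",W)
cv2.imwrite("pics/p2.png",np.hstack([cv2.resize(T,(505,400),interpolation=3),cv2.resize(W[:,:],(290,400))]) if 0 else np.vstack([cv2.resize(T,None,fx=4,fy=4,interpolation=3)[:, :480],cv2.resize(W,(480,210))[:210]]))
print(proj(c,[.535,.1755,.05]))
```

```text
[0.53386746 0.17530064 0.20511866] [-1.79962500e+02 -4.60512213e-02  1.72377973e+02] [ 3.81314359e+01  1.08720561e+01 -1.55674975e+01 -7.61628177e-03
 -6.36194415e+01 -1.35750060e+02] [0.46619506 0.18364622 0.36445096]
[318.98831351 185.99414439]
```

View pics/p2.png

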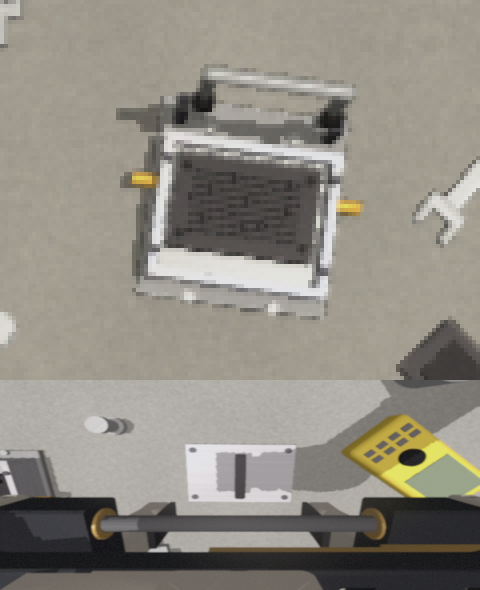

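Run:
```python
from h import *
t=ctrl.camera_model("top");c=ctrl.camera_model("wrist")
T=lambda u,v,z: onz(t,300+(u-1.5)/4,140+(v-1.5)/4,z)
W=lambda u,v,z: onz(c,u*640/480,(v-380)*400/210,z)
def rep(n,P):
    P=np.array(P);print(n,"c",P.mean(0).round(4),"sides",np.linalg.norm(np.roll(P,-1,0)-P,axis=1).round(3),
     "yaw",[round(float(np.degrees(np.arctan2(*(d[1::-1])))),1) for d in np.roll(P,-1,0)-P])
rep("rim",[T(*p,.056) for p in [(165,128),(344,147),(328,297),(148,279)]])
rep("plate",[T(*p,.051) for p in [(175,147),(322,166),(308,265),(165,248)]])
rep("cover",[W(*p,.023) for p in [(186,445),(295,445),(290,501),(191,501)]])
rep("screws",[W(*p,.023) for p in [(197,450),(286,450),(285,496),(196,496)]])
rep("handle",[W(*p,.058) for p in [(240,454),(240,498)]])
# automatic: white rim blob / cover blob from top
im=ctrl.snapshot("wrist");g=cv2.cvtColor(im,6)
m=np.uint8(g>190)*255;m[240:]=0
m=cv2.morphologyEx(m,cv2.MORPH_CLOSE,np.ones((35,35)))
for k in cv2.findContours(m,0,2)[0]:
    if cv2.contourArea(k)>4000: print(cv2.boundingRect(k),cv2.minAreaRect(k))
# project expected jig with center .517,-.184 yaw -7.7
r=np.radians(-7.7);X=np.array([np.cos(r),np.sin(r)]);Y=np.array([-X[1],X[0]])
for a,b in [(60,74),(60,-74),(-60,-74),(-60,74)]:
    p=np.array([.517,-.184])+X*a/1e3+Y*b/1e3; q=proj(t,[*p,.056]);print(((q-[300,140])*4+1.5).round())
```

```text
rim c [ 0.517  -0.1858  0.056 ] sides [0.148 0.124 0.148 0.125] yaw [-95.8, 173.8, 84.6, -6.2]
plate c [ 0.5225 -0.1831  0.051 ] sides [0.122 0.083 0.118 0.084] yaw [-97.1, 171.9, 83.5, -5.5]
cover c [0.5342 0.1763 0.023 ] sides [0.145 0.113 0.143 0.113] yaw [82.3, -8.1, -97.7, 172.9]
screws c [0.5335 0.177  0.023 ] sides [0.119 0.093 0.128 0.093] yaw [82.3, -5.8, -97.7, 169.0]
handle c [0.5317 0.1757 0.058 ] sides [0.08 0.08] yaw [-7.6, 172.4]
(247, 122, 148, 111) ((319.82952880859375, 177.12765502929688), (147.05252075195312, 109.88682556152344), 0.7440592050552368)
(510, 115, 130, 107) ((589.41943359375, 181.58328247070312), (120.51653289794922, 110.0388412475586), 44.06081008911133)
[165. 128.]
[343. 153.]
[324. 298.]
[145. 272.]
```

Cover centre from the wrist view is (0.534,0.176), which matches the top view. Jig centre is (0.517,-0.185). Next I go down, grip and lift.

Request:
arm_command(
  targets=[
    [[0,0,0,0,0,-4,1],[0,0,0,0,0,-8,1],[0,0,0,0,0,-12,1],[0,0,0,0,0,-15,1],[0,0,0,0,0,-16.5,1],[0,0,0,0,0,-17.4,1],[0,0,0,0,0,-17.4,1]],
  ],
)

```text
clock: 5.62
tool_pos: [0.5333, 0.1734, 0.03]
orientation: [-179.9, -0.1, 172.2]
force: [-0.6, 1.4, -0.5]
opening: 0.0879
```

Request:
arm_command(
  targets=[
    [[0,0,0,0,0,0,0.3],[0,0,0,0,0,0,0],[0,0,0,0,0,0,0],[0,0,0,0,0,0,0],[0,0,0,0,0,0,0],[0,0,0,0,0,0,0],[0,0,0,0,0,0,0],[0,0,0,0,0,0,0]],
  ],
)

```text
clock: 6.28
tool_pos: [0.5342, 0.1749, 0.0317]
orientation: [180.0, 0.0, 172.3]
force: [-0.1, -0.3, -0.7]
opening: 0.0398
```

Request:
arm_command(
  targets=[
    [[0,0,0,0,0,0,0],[0,0,0,0,0,0,0],[0,0,0,0,0,1,0],[0,0,0,0,0,3,0],[0,0,0,0,0,6,0],[0,0,0,0,0,9,0],[0,0,0,0,0,12,0],[0,0,0,0,0,13,0]],
  ],
)

```text
clock: 6.95
tool_pos: [0.5361, 0.1758, 0.1671]
orientation: [179.8, 0.3, 172.4]
force: [0.1, 0.2, 0.4]
opening: 0.0008
```

The jaws hadn't closed when I lifted, so the grip missed. I'll open partway, check the cover hasn't moved, and try again.

Request:
arm_command(
  targets=[
    [[0,0,0,0,0,3,0.5],[0,0,0,-0.2,0,3.8,0.5],[0,0,0,-0.2,0,3.8,0.5],[0,0,0,-0.2,0,3.8,0.5],[0,0,0,-0.2,0,3.8,0.5],[0,0,0,-0.2,0,3.8,0.5]],
  ],
)

```text
clock: 7.45
tool_pos: [0.5316, 0.1745, 0.1985]
orientation: [-179.9, -0.1, 172.3]
force: [-0.9, 0.1, 0.6]
opening: 0.0351
```

Run:
```python
from h import *
o=ctrl.get_obs();print(o["tool_pos"],o["opening"])
c=ctrl.camera_model("wrist");g=cv2.cvtColor(ctrl.snapshot("wrist"),6)
m=np.uint8(g>190)*255;m[240:]=0
m=cv2.morphologyEx(m,cv2.MORPH_CLOSE,np.ones((35,35)))
for k in cv2.findContours(m,0,2)[0]:
    if cv2.contourArea(k)>4000:
        print(cv2.boundingRect(k)); r=cv2.minAreaRect(k); print(r[0],r[1],onz(c,*r[0],.023)[:2],np.array([onz(c,*p,.023)[:2] for p in cv2.boxPoints(r)]).round(3).tolist())
```

```text
[0.53160479 0.17452556 0.19851757] 0.035065639485210714
(242, 125, 152, 113)
(317.5, 181.0) (112.0, 151.0) [0.53171428 0.17332424] [[0.466, 0.107], [0.486, 0.254], [0.603, 0.245], [0.581, 0.085]]
(511, 115, 129, 125)
(592.2500610351562, 183.25003051757812) (118.08683013916016, 114.55130004882812) [0.57162302 0.45170756] [[0.559, 0.368], [0.489, 0.445], [0.584, 0.535], [0.665, 0.46]]
```

Request:
arm_command(
  targets=[
    [[0,0,0,0.2,0,-4,0.5],[0,0,0,0.2,0,-8,0.5],[0,0,0,0.2,0,-12,0.5],[0,0,0,0.2,0,-15,0.5],[0,0,0,0.2,0,-16.3,0.5],[0,0,0,0.2,0,-16.8,0.5],[0,0,0,0.2,0,-16.8,0]],
  ],
)

```text
clock: 8.08
tool_pos: [0.5333, 0.1742, 0.0298]
orientation: [-179.8, -0.1, 172.3]
force: [-0.1, -0.4, -0.7]
opening: 0.0408
```

Request:
arm_command(
  targets=[
    [[0,0,0,0,0,0,0],[0,0,0,0,0,0,0],[0,0,0,0,0,0,0],[0,0,0,0,0,0,0],[0,0,0,0,0,0,0],[0,0,0,0,0,0,0],[0,0,0,0,0,0,0],[0,0,0,0,0,0,0]],
  ],
)

```text
clock: 8.75
tool_pos: [0.5346, 0.1749, 0.0327]
orientation: [180.0, 0.1, 172.3]
force: [-1.6, -1.9, 6.9]
opening: 0.0141
```

Request:
arm_command(
  targets=[
    [[0,0,0,0,0,0,0],[0,0,0,0,0,0,0],[0,0,0,0,0,0,0]],
  ],
)

```text
clock: 9.0
tool_pos: [0.5346, 0.1749, 0.0327]
orientation: [180.0, 0.1, 172.3]
force: [-0.7, -2.0, 6.6]
opening: 0.0134
```

Gripped, with the opening at 13.4 mm matching the bar. Next I lift and carry it over the jig.

Request:
arm_command(
  targets=[
    [[0,0,0,0,0,0.5,0],[0,0,0,0,0,2,0],[0,0,0,0,0,5,0],[0,0,0,0,0,8,0],[0,0,0,0,-1,11,0],[0,0,0,0,-4,12,0],[0,0,0,-0.2,-7.5,12,0],[0,0,0,-0.4,-11,12,0]],
  ],
)

```text
clock: 9.67
tool_pos: [0.5296, 0.0644, 0.1523]
orientation: [179.9, 0.0, 172.4]
force: [0.3, -0.4, -5.9]
opening: 0.0138
```

Request:
arm_command(
  targets=[
    [[0,0,0,-0.2,-3.5,0,0],[0,0,0,-0.4,-7,0,0],[0,0,0,-0.6,-10.5,0,0],[0,0,0,-0.8,-14,0,0],[0,0,0,-1,-17.5,0,0],[0,0,0,-1.2,-20.5,0,0],[0,0,0,-1.3,-23,0,0],[0,0,0,-1.3,-24.9,0,0]],
  ],
)

```text
clock: 10.33
tool_pos: [0.5156, -0.1859, 0.151]
orientation: [180.0, -0.1, 172.2]
force: [-0.5, 0.8, -6.0]
opening: 0.014
```

Request:
arm_command(
  targets=[
    [[0,0,0,0,0,0,0],[0,0,0,0,0,0,0],[0,0,0,0,0,0,0]],
  ],
)

```text
clock: 10.58
tool_pos: [0.5165, -0.1838, 0.1511]
orientation: [180.0, -0.1, 172.3]
force: [0.3, 0.2, -6.3]
opening: 0.0139
```

Run:
```python
from h import *
print(ctrl.get_obs());c=ctrl.camera_model("wrist");w=ctrl.snapshot("wrist");s=ctrl.snapshot("scene")
a=w[60:260,170:470]; b=s[130:280,200:350]
cv2.imwrite("pics/p3.png",np.hstack([cv2.resize(a,(495,330),interpolation=3),cv2.resize(b,(305,330),interpolation=3)]))
r=np.radians(-7.5);X=np.array([np.cos(r),np.sin(r)]);Y=np.array([-X[1],X[0]])
for a,b,z in [(-60,74,.056),(-60,-74,.056)]:
    print(((proj(c,[*(np.array([.517,-.1845])+X*a/1e3+Y*b/1e3),z])-[170,60])*1.65).round())
```

```text
{'clock': 10.5833, 'joint_pos': array([ 8.54905483e-01,  1.23367697e+01, -2.13709232e+01, -4.83647231e-02,
       -5.63558217e+01, -9.85711162e+01]), 'qvel': array([ 1.04818151, -0.32979194,  0.05360485,  0.26194919,  0.04675808,
        0.10393368]), 'tau': array([-7.68065974e-01, -4.62880611e+01,  2.81583542e+01,  7.13055253e+00,
       -1.05834310e-01,  2.64606677e-02]), 'tool_pos': array([ 0.51648738, -0.18384856,  0.15105523]), 'orientation': array([ 1.79969683e+02, -6.88108377e-02,  1.72256990e+02]), 'force': array([ 0.34690977,  0.24504168, -6.32077808]), 'moment': array([-0.00203181, -0.04276061, -0.03649424]), 'opening': 0.013924507378184093}
[408. 105.]
[ 79. 106.]
```

View pics/p3.png

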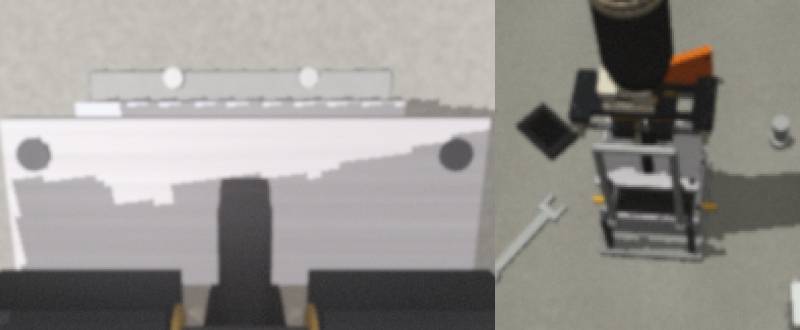

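The jig's near edge spans columns 74–405 and the flange spans 2–490, with the edges parallel. The cover should move about 2.5 mm toward -y. I'll correct that and lower it.

Request:
arm_command(
  targets=[
    [[0,0,0,-0.05,-0.24,-1,0],[0,0,0,-0.05,-0.24,-3,0],[0,0,0,-0.05,-0.24,-4.5,0],[0,0,0,-0.05,-0.24,-5.2,0],[0,0,0,-0.05,-0.24,-5.6,0],[0,0,0,-0.05,-0.24,-5.9,0],[0,0,0,-0.05,-0.24,-6.1,0],[0,0,0,-0.05,-0.24,-6.2,0]],
  ],
)

```text
clock: 11.35
tool_pos: [0.5172, -0.1865, 0.0899]
orientation: [-180.0, 0.0, 172.3]
force: [0.3, 0.3, -5.7]
opening: 0.0133
```

Request:
arm_command(
  targets=[
    [[0,0,0,0,0,-0.15,0],[0,0,0,0,0,-0.3,0],[0,0,0,0,0,-0.4,0],[0,0,0,0,0,-0.5,0],[0,0,0,0,0,-0.5,0]],
  ],
)

```text
clock: 11.77
tool_pos: [0.5166, -0.1866, 0.0845]
orientation: [180.0, 0.0, 172.3]
force: [-1.6, 0.4, -5.4]
opening: 0.0138
```

Request:
arm_command(
  targets=[
    [[0,0,0,0,0,-0.1,0],[0,0,0,0,0,-0.15,0],[0,0,0,0,0,-0.15,0]],
  ],
)

```text
clock: 12.02
tool_pos: [0.5167, -0.1866, 0.0838]
orientation: [-180.0, 0.0, 172.3]
force: [-5.0, 1.7, 5.1]
opening: 0.0138
```

Contact came at the expected height (TCP 0.0838 against 0.0837 predicted). I'll release and lift.

Request:
arm_command(
  targets=[
    [[0,0,0,0,0,0.1,0.5],[0,0,0,0,0,0.1,0.5],[0,0,0,0,0,0.1,0.5],[0,0,0,0,0,0.1,0.5],[0,0,0,0,0,2,0.5],[0,0,0,0,0,5,0.5],[0,0,0,-1,0,9,0.5],[0,0,0,-2,0,13,0.5]],
  ],
)

```text
clock: 12.68
tool_pos: [0.4961, -0.1865, 0.2137]
orientation: [-180.0, -0.1, 172.3]
force: [0.6, -0.0, 0.4]
opening: 0.0435
```

Run:
```python
from h import *
o=ctrl.get_obs();print(o["tool_pos"]);c=ctrl.camera_model("wrist");w=ctrl.snapshot("wrist");s=ctrl.snapshot("scene")
cv2.imwrite("pics/p4.png",np.hstack([cv2.resize(w[60:300,150:490],(468,330),interpolation=3),cv2.resize(s[130:280,200:350],(330,330),interpolation=3)]))
```

```text
[ 0.49614191 -0.18653332  0.21374914]
```

View pics/p4.png

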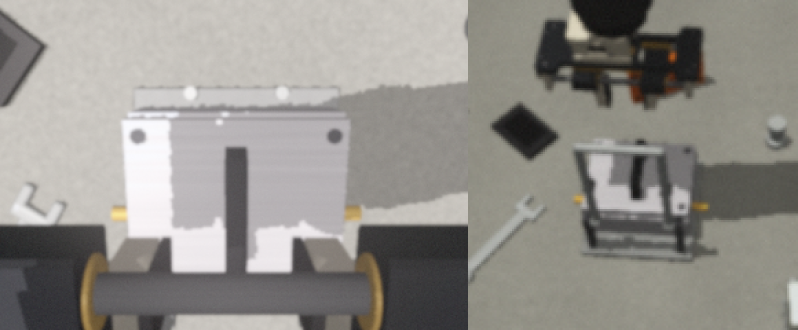

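The cover is seated squarely with its handle between the clamp arms. Now I rise and turn 90° to straddle the crossbar.

Request:
arm_command(
  targets=[
    [[0,0,0.12,0,0,3.5,0.7],[0,0,0.24,0,0,7,0.7],[0,0,0.36,0,0,10.6,0.7],[0,0,0.48,1,0,10.6,0.7],[0,0,0.6,2,0,10.6,0.7],[0,0,0.72,3,0,10.6,0.7],[0,0,0.84,4,0,10.6,0.7],[0,0,0.96,5,0,10.6,0.7]],
  ],
)

```text
clock: 13.45
tool_pos: [0.5473, -0.1866, 0.3191]
orientation: [-180.0, 0.0, -132.3]
force: [-0.5, 0.6, -0.0]
opening: 0.0614
```

Request:
arm_command(
  targets=[
    [[0,0,0.12,1,-0.2,0,0.7],[0,0,0.24,2,-0.4,0,0.7],[0,0,0.36,3,-0.6,0,0.7],[0,0,0.48,4,-0.8,0,0.7],[0,0,0.6,5,-0.85,0,0.7],[0,0,0.611,5.05,-0.85,0,0.7],[0,0,0.611,5.05,-0.85,0,0.7],[0,0,0.611,5.05,-0.85,0,0.7]],
  ],
)

```text
clock: 14.12
tool_pos: [0.5969, -0.195, 0.3189]
orientation: [180.0, -0.0, -97.9]
force: [-0.2, 0.3, -0.1]
opening: 0.0613
```

Run:
```python
from h import *
o=ctrl.get_obs();print(o["tool_pos"],o["orientation"],o["opening"],o["joint_pos"]);c=ctrl.camera_model("wrist");w=ctrl.snapshot("wrist");s=ctrl.snapshot("scene")
print(c["xyz"],c["rotation"])
cv2.imwrite("pics/p5.png",np.hstack([cv2.resize(w[0:330,120:520],(440,363)),cv2.resize(s[110:275,195:360],(360,363),interpolation=3)]))
```

```text
[ 0.59690015 -0.1950136   0.31887267] [ 1.79979596e+02 -2.18611175e-04 -9.78600425e+01] 0.06127843612326256 [-3.09758417e-01  1.37106949e+01  2.97793984e+00 -2.50805286e-03
 -7.92875011e+01 -7.54981749e+00]
[ 0.58764036 -0.2636449   0.47814983] [-1.48291838e+01 -1.28938798e-01  1.72151134e+02]
```

View pics/p5.png

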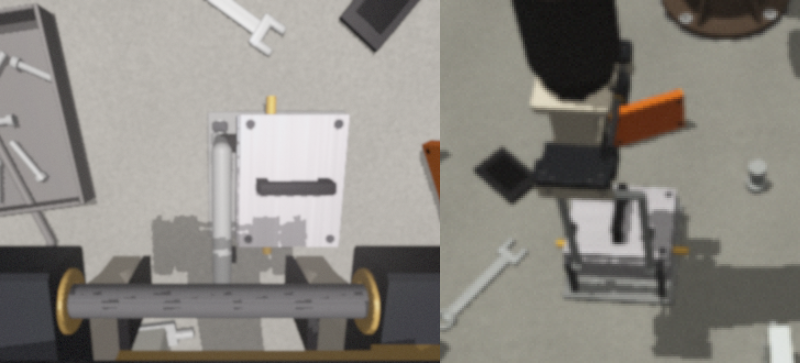

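The crossbar at column 221 lies centred between the fingers. I go down and grip it.

Request:
arm_command(
  targets=[
    [[0,0,0,0,0,-3,0.7],[0,0,0,0,0,-5.5,0.7],[0,0,0,0,0,-7.2,0.7],[0,0,0,0,0,-7.8,0.7],[0,0,0,0,0,-7.8,0.4],[0,0,0,0,0,-7.8,0],[0,0,0,0,0,-7.8,0],[0,0,0,0,0,-7.8,0]],
  ],
)

```text
clock: 14.88
tool_pos: [0.5979, -0.1951, 0.2427]
orientation: [-179.9, 0.0, -97.7]
force: [0.1, 0.3, -0.3]
opening: 0.0403
```

Request:
arm_command(
  targets=[
    [[0,0,0,0,0,0,0],[0,0,0,0,0,0,0],[0,0,0,0,0,0,0],[0,0,0,0,0,0,0],[0,0,0,0,0,0,0],[0,0,0,0,0,0,0],[0,0,0,0,0,0,0],[0,0,0,0,0,0,0]],
  ],
)

```text
clock: 15.55
tool_pos: [0.5955, -0.1949, 0.2412]
orientation: [179.8, -0.0, -97.7]
force: [-6.8, 2.1, 4.1]
opening: 0.0112
```

Request:
arm_command(
  targets=[
    [[0,0,0,-1.24,0.16,-0.04,0],[0,0,0,-2.48,0.33,-0.18,0],[0,0,0,-3.71,0.49,-0.39,0],[0,0,0,-4.92,0.64,-0.7,0],[0,0,0,-6.1,0.8,-1.09,0],[0,0,0,-7.26,0.95,-1.56,0],[0,0,0,-8.37,1.1,-2.11,0],[0,0,0,-9.45,1.24,-2.74,0]],
  ],
)

```text
clock: 16.22
tool_pos: [0.5073, -0.1832, 0.2175]
orientation: [-179.3, -0.0, -97.6]
force: [7.0, 0.5, 11.1]
opening: 0.0109
```

Request:
arm_command(
  targets=[
    [[0,0,0,-1.03,0.14,-0.7,0],[0,0,0,-2.02,0.26,-1.47,0],[0,0,0,-2.94,0.39,-2.31,0],[0,0,0,-3.81,0.5,-3.22,0],[0,0,0,-4.61,0.6,-4.18,0],[0,0,0,-5.34,0.7,-5.19,0],[0,0,0,-6.0,0.79,-6.26,0],[0,0,0,-6.58,0.86,-7.37,0]],
  ],
)

```text
clock: 16.88
tool_pos: [0.4373, -0.174, 0.1417]
orientation: [-179.8, 0.0, -97.6]
force: [-5.0, 5.3, 14.1]
opening: 0.0113
```

Request:
arm_command(
  targets=[
    [[0,0,0,-0.51,0.07,-1.15,0],[0,0,0,-0.94,0.13,-2.33,0],[0,0,0,-1.28,0.17,-3.54,0],[0,0,0,-1.42,0.19,-4.15,0],[0,0,0,-1.42,0.19,-4.15,0]],
  ],
)

```text
clock: 17.3
tool_pos: [0.4211, -0.1718, 0.0976]
orientation: [179.9, 0.0, -97.7]
force: [-0.7, 1.2, -6.7]
opening: 0.0109
```

The crossbar has followed to about θ=0.2. I release, rise, shut the fingers and press from above.

Request:
arm_command(
  targets=[
    [[0,0,0,0,0,0,0.3],[0,0,0,0,0,0,0.3],[0,0,0,0,0,1.5,0.3],[0,0,0,0,0,3.5,0.3],[0,0,0,0,0,5,0.1],[0,0,0,-0.2,0,5,0],[0,0,0,-0.2,0,5,0],[0,0,0,-0.2,0,5,0]],
  ],
)

```text
clock: 17.97
tool_pos: [0.4206, -0.1721, 0.1484]
orientation: [-180.0, 0.0, -97.7]
force: [1.3, 0.1, -0.8]
opening: 0.0049
```

Request:
arm_command(
  targets=[
    [[0,0,0,0,0,0,0],[0,0,0,0,0,0,0],[0,0,0,0,0,-0.5,0],[0,0,0,0,0,-1,0],[0,0,0,0,0,-1.5,0],[0,0,0,0,0,-1.8,0],[0,0,0,0,0,-2.1,0],[0,0,0,0,0,-2.4,0]],
  ],
)

```text
clock: 18.63
tool_pos: [0.4196, -0.1721, 0.1242]
orientation: [179.9, -0.0, -97.7]
force: [-7.4, 3.5, 11.2]
opening: 0.0006
```

Run:
```python
from h import *
o=ctrl.get_obs();print(o["tool_pos"],o["opening"],o["force"]);w=ctrl.snapshot("wrist");s=ctrl.snapshot("scene")
cv2.imwrite("pics/p6.png",np.hstack([cv2.resize(w[0:330,120:520],(440,363)),cv2.resize(s[110:275,195:360],(360,363),interpolation=3)]))
```

```text
[ 0.41956503 -0.1721036   0.12421785] 0.0006350824969420642 [-7.40512559  3.52267505 11.23725101]
```

View pics/p6.png

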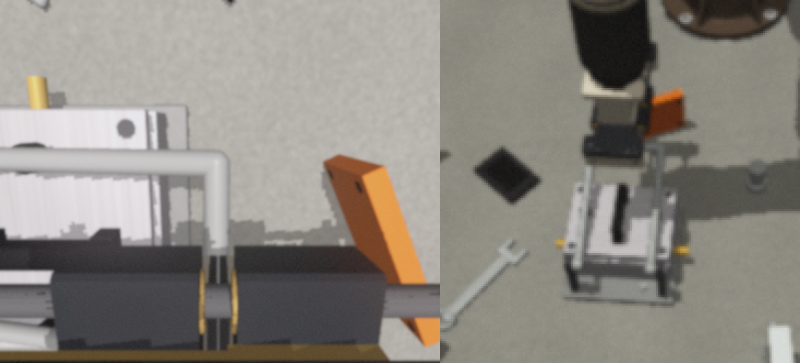

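The fingertips are centred on the crossbar (column 217) and the orange look-alike stays clear below. I keep pressing in small steps.

Request:
arm_command(
  targets=[
    [[0,0,0,-0.1,0,-0.25,0],[0,0,0,-0.2,0.02,-0.5,0],[0,0,0,-0.2,0.02,-0.75,0],[0,0,0,-0.25,0.03,-1,0],[0,0,0,-0.25,0.03,-1.2,0],[0,0,0,-0.3,0.04,-1.4,0],[0,0,0,-0.3,0.04,-1.6,0],[0,0,0,-0.3,0.04,-1.6,0]],
  ],
)

```text
clock: 19.4
tool_pos: [0.417, -0.1718, 0.1084]
orientation: [179.9, -0.0, -97.7]
force: [-3.6, 1.9, 6.2]
opening: 0.0003
```

Request:
arm_command(
  targets=[
    [[0,0,0,0,0,-0.1,0],[0,0,0,0,0,-0.2,0],[0,0,0,0,0,-0.2,0]],
  ],
)

```text
clock: 19.65
tool_pos: [0.4168, -0.1717, 0.1064]
orientation: [179.9, -0.0, -97.7]
force: [-4.0, 1.3, 8.1]
opening: 0.0005
```

Request:
arm_command(
  targets=[
    [[0,0,0,0,0,-0.1,0],[0,0,0,0,0,-0.2,0],[0,0,0,0,0,-0.2,0]],
  ],
)

```text
clock: 19.9
tool_pos: [0.4165, -0.1717, 0.1045]
orientation: [179.9, -0.0, -97.7]
force: [-5.9, 3.1, 8.6]
opening: 0.0004
```

Request:
arm_command(
  targets=[
    [[0,0,0,0,0,-0.1,0],[0,0,0,0,0,-0.2,0],[0,0,0,0,0,-0.2,0]],
  ],
)

```text
clock: 20.15
tool_pos: [0.4162, -0.1717, 0.1025]
orientation: [179.9, -0.0, -97.7]
force: [-6.7, 2.0, 10.8]
opening: 0.0003
```

Request:
arm_command(
  targets=[
    [[0,0,0,0,0,-0.1,0],[0,0,0,0,0,-0.2,0],[0,0,0,0,0,-0.2,0]],
  ],
)

```text
clock: 20.4
tool_pos: [0.416, -0.1717, 0.1004]
orientation: [179.8, -0.0, -97.7]
force: [-7.2, 4.0, 10.5]
opening: 0.0004
```

Request:
arm_command(
  targets=[
    [[0,0,0,0,0,-0.1,0],[0,0,0,0,0,-0.1,0]],
  ],
)

```text
clock: 20.57
tool_pos: [0.4159, -0.1717, 0.0994]
orientation: [179.8, -0.0, -97.7]
force: [-7.8, 4.1, 11.7]
opening: 0.0005
```

Request:
arm_command(
  targets=[
    [[0,0,0,0,0,-0.1,0],[0,0,0,0,0,-0.1,0]],
  ],
)

```text
clock: 20.73
tool_pos: [0.4158, -0.1717, 0.0984]
orientation: [179.8, -0.0, -97.7]
force: [-7.0, 4.2, 11.6]
opening: 0.0002
```

Request:
arm_command(
  targets=[
    [[0,0,0,-0.05,0,-0.1,0],[0,0,0,-0.1,0,-0.1,0]],
  ],
)

```text
clock: 20.9
tool_pos: [0.4157, -0.1717, 0.0976]
orientation: [179.9, -0.0, -97.7]
force: [-3.6, 3.6, 8.4]
opening: 0.0008
```

Request:
arm_command(
  targets=[
    [[0,0,0,0,0,-0.1,0],[0,0,0,0,0,-0.1,0]],
  ],
)

```text
clock: 21.07
tool_pos: [0.4156, -0.1717, 0.0967]
orientation: [179.9, -0.0, -97.7]
force: [-7.6, 4.4, 11.0]
opening: 0.0007
```

Request:
arm_command(
  targets=[
    [[0,0,0,0,0,-0.1,0],[0,0,0,0,0,-0.1,0]],
  ],
)

```text
clock: 21.23
tool_pos: [0.4155, -0.1716, 0.0956]
orientation: [179.9, -0.0, -97.7]
force: [-6.1, 3.9, 12.3]
opening: 0.0002
```

Request:
arm_command(
  targets=[
    [[0,0,0,0,0,-0.1,0],[0,0,0,0,0,-0.1,0]],
  ],
)

```text
clock: 21.4
tool_pos: [0.4155, -0.1716, 0.0947]
orientation: [179.9, -0.0, -97.7]
force: [-7.0, 3.9, 12.0]
opening: 0.0005
```

Request:
arm_command(
  targets=[
    [[0,0,0,0,0,-0.1,0],[0,0,0,0,0,-0.1,0]],
  ],
)

```text
clock: 21.57
tool_pos: [0.4154, -0.1716, 0.0936]
orientation: [179.9, -0.0, -97.7]
force: [-6.5, 4.0, 12.6]
opening: 0.0005
```

Request:
arm_command(
  targets=[
    [[0,0,0,0,0,-0.1,0],[0,0,0,0,0,-0.1,0]],
  ],
)

```text
clock: 21.73
tool_pos: [0.4153, -0.1716, 0.0926]
orientation: [179.9, -0.0, -97.7]
force: [-7.0, 4.2, 12.8]
opening: 0.0007
```

Request:
arm_command(
  targets=[
    [[0,0,0,0,0,-0.1,0],[0,0,0,0,0,-0.1,0]],
  ],
)

```text
clock: 21.9
tool_pos: [0.4152, -0.1716, 0.0916]
orientation: [179.9, -0.0, -97.7]
force: [-7.7, 4.2, 12.8]
opening: 0.0003
```

Request:
arm_command(
  targets=[
    [[0,0,0,0,0,-0.1,0],[0,0,0,0,0,-0.1,0]],
  ],
)

```text
clock: 22.07
tool_pos: [0.4152, -0.1716, 0.0909]
orientation: [179.9, -0.0, -97.7]
force: [-8.9, 5.2, 16.5]
opening: 0.0005
```

Request:
arm_command(
  targets=[
    [[0,0,0,0,0,-0.1,0],[0,0,0,0,0,-0.1,0]],
  ],
)

```text
clock: 22.23
tool_pos: [0.4152, -0.1717, 0.0905]
orientation: [179.9, -0.0, -97.7]
force: [-11.5, 6.3, 24.1]
opening: 0.0006
```

The force is climbing steeply while the bar hardly moves, so the cover is solid. One last small step takes it past 25 N.

Request:
arm_command(
  targets=[
    [[0,0,0,0,0,-0.06,0],[0,0,0,0,0,-0.06,0],[0,0,0,0,0,-0.06,0]],
  ],
)

```text
clock: 22.48
tool_pos: [0.4153, -0.1717, 0.0903]
orientation: [179.9, -0.0, -97.7]
force: [-13.1, 7.9, 29.4]
opening: 0.0003
```

Request:
arm_command(
  targets=[
    [[0,0,0,0,0,0.3,0],[0,0,0,0,0,1.5,0],[0,0,0,0,0,4.5,0],[0,0,0,0,0,8.5,0],[0,0,0,0,-3,12,0],[0,0,0,0,-7,13,0],[0,0,0,0,-11,13,0],[0,0,0,0,-15,13,0]],
  ],
)

```text
clock: 23.15
tool_pos: [0.4176, -0.3235, 0.2206]
orientation: [-179.8, -0.0, -97.6]
force: [1.4, 0.6, -0.9]
opening: 0.0003
```

Request:
arm_command(
  targets=[
    [[0,0,0,0,-4,0,0],[0,0,0,0,-8,0,0],[0,0,0,0,-11,0,0],[0,0,0,0,-12,0,0],[0,0,0,0,-12,0,0]],
  ],
)

```text
clock: 23.57
tool_pos: [0.4161, -0.444, 0.2174]
orientation: [179.9, 0.0, -97.8]
force: [-0.2, 1.0, 0.6]
opening: 0.0007
```

Run:
```python
from h import *
o=ctrl.get_obs();print(o["clock"],o["tool_pos"],o["force"]);t=ctrl.snapshot("top");s=ctrl.snapshot("scene")
cv2.imwrite("pics/p7.png",np.hstack([s[130:290,150:430][:, :],cv2.resize(s[160:260,235:325],(306,340),interpolation=3)[:160*1]]) if 0 else np.hstack([cv2.resize(t[100:270,250:440],(425,380),interpolation=3),cv2.resize(s[130:280,180:328],(375,380),interpolation=3)]))
d=lambda n,i:[ (x,y,w,h) for x,y,w,h in map(cv2.boundingRect,cv2.findContours(np.uint8(cv2.absdiff(cv2.imread(f"pics/{n}0.png"),i).max(2)>50)*255,0,2)[0]) if w*h>60]
print(d("top",t));print(d("scene",s))
```

```text
23.5667 [ 0.41613392 -0.44404908  0.2173755 ] [-0.19402817  1.02693158  0.55065796]
[(299, 395, 17, 5), (299, 358, 12, 8), (320, 354, 43, 46), (290, 345, 23, 13), (328, 336, 30, 20), (298, 333, 8, 9), (595, 305, 20, 12), (217, 264, 81, 113), (255, 253, 29, 28), (346, 243, 11, 9), (401, 223, 15, 16), (352, 169, 19, 7), (229, 168, 48, 40), (379, 164, 8, 12), (347, 159, 7, 13), (280, 145, 338, 255)]
[(269, 238, 20, 5), (370, 232, 46, 5), (260, 222, 15, 7), (209, 212, 18, 13), (252, 211, 8, 20), (292, 206, 11, 25), (262, 206, 24, 16), (394, 205, 21, 28), (371, 202, 18, 20), (390, 201, 6, 26), (262, 200, 14, 5), (149, 167, 23, 15), (300, 152, 49, 78), (185, 151, 37, 51), (352, 149, 25, 21), (237, 127, 98, 92), (149, 125, 12, 8), (363, 104, 44, 54), (103, 103, 37, 26), (352, 95, 15, 11), (89, 70, 48, 39), (293, 60, 14, 18), (173, 39, 9, 10), (166, 38, 17, 25), (131, 34, 122, 131), (71, 20, 5, 13), (51, 17, 17, 18), (373, 0, 9, 18), (357, 0, 24, 83), (293, 0, 42, 41), (231, 0, 47, 48), (186, 0, 45, 48), (158, 0, 39, 25), (138, 0, 23, 51), (116, 0, 10, 11), (62, 0, 25, 3), (40, 0, 60, 16)]
```

View pics/p7.png

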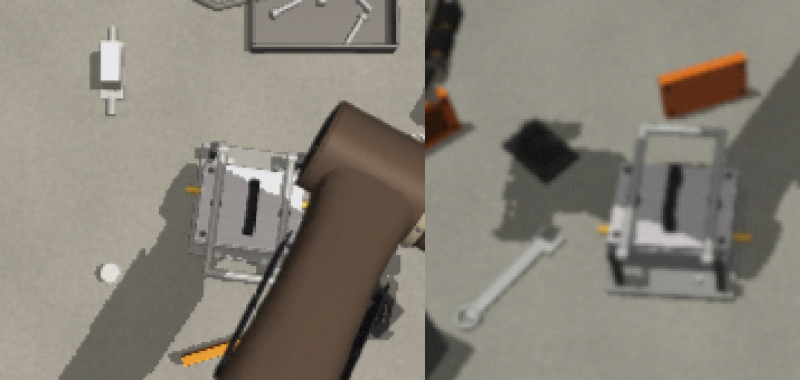

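Run:
```python
from h import *
s=ctrl.camera_model("scene")
for z in (.084,.1,.117): print(z,proj(s,[.416,-.173,z]))
print(ctrl.get_obs()["force"]); print(ctrl.close_job())
```

```text
0.084 [280.20012551 181.23531749]
0.1 [279.79691298 178.29465206]
0.117 [279.35937223 175.1036278 ]
[ 0.2491036   1.13333322 -0.02987588]
the job is handed in; nothing more can be done
None
```

The jig is closed up and the job is handed in at about 23.6 s of the 72 s allowed.

- **Plate:** I tipped it with a slow push. The pictures show it lying flat in the recess, and no push force was measurable.
- **Cover:** My first grip missed because the jaws had not closed before I lifted. The second held (opening 13–14 mm on the 14 mm bar). The cover touched down at the expected height and sat square in the pictures.
- **Clamp:** I swung it down and pressed the crossbar in 1 mm steps. The force ran at about 12–13 N, then climbed to 24 N and 29 N with the bar hardly moving (tip height about 0.090 m). I stopped there and backed off.

**Last checks:**
- After release, the crossbar appears at about row 181 in the scene picture. That matches the clamped height of about 0.084 m (predicted row 181.2), so it stayed down.
- The robot is touching nothing: the force reading is about 1 N, which is noise.
- The bystanders in view look unmoved. The comparison with the first pictures was too cluttered by the arm and its shadow to prove that for every object.
- During the final press there was also a sideways force of about 13 N in x and 8 N in y at the fingertips, not only a downward one.

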